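# Switch on the tube mixer behind the splash shield with the reaching hook

### The arm

A 6-joint arm with a two-finger parallel gripper is mounted at the origin on the work surface. World frame = base frame: x ahead of the robot, y to its left, z up, the work surface at z = 0. Lengths are in m, angles in rad, forces in N, time in s.
With the tool pointing down it reaches from about 0.25 to 0.775 m from the base axis. Payload 4 kg.
Tool frame: the origin (TCP) lies on the centre line of the jaws, within the pads' length; the fingertips stand 25 mm ahead of it and the grasp point (between the pads) lies 6 mm ahead of it; z points along the fingers, y is the line along which they close (so a half turn about z gives the same grasp; the last joint's range is limited). The gripper opens to 94 mm and grips with 3 to 60 N. Pads are 16 mm wide; open, the fingers measure 119 mm over their backs; the gripper's body (75 mm by 177 mm) begins 78 mm behind the grasp point.
Start: joints at [-1.257, 0.087, 1.371, -0, 1.684, -0.103], TCP at [0.223, -0.503, 0.231] pointing down, gripper open.
Joint ranges: [-3.1, 3.1], [-0.76, 2.03], [0.27, 2.55], [-1.08, 4.22], [0.17, 2.65], [-2.57, 2.57]. Speed limits (rad/s): [2.79, 2.79, 3.14, 3.14, 3.14, 3.14].

### API

Orientations are given as [roll, pitch, yaw] about the fixed x, y, z axes, in that order (R = Rz(yaw) Ry(pitch) Rx(roll)).
In Python, from bench import robot, imaging gives the robot as it stands. The module is installed in compiled form; this text tells all that it offers.
- The arm moves only by the tool drive_tool, never from a script. Its argument "series" is a list of rows, each a list of 3 entries, a list of its own where there are three numbers: the finger opening in m, from 0 to 0.094, then the shift along the tool's x, y, z in m, then the turn, a rotation vector about the tool's x, y, z in rad. A call has 1 to 5 rows; each row is the pose to reach, as a shift and turn from the pose commanded when the call began, along the tool's axes at that moment; what a row does not reach only later rows make up. A row lasts 1/8 s, in which the tool goes at most 62.5 mm and 10.7 degrees, less where a joint would pass 70% of its speed; a pose out of reach is approached as far as the arm can. A call with a gripper value outside its range is refused whole. The fingers move at their own pace and stop on an object; the grip force is fixed at half the most. Time passes only in rows, so rows that repeat a pose let the fingers close. It gives the time, the measured TCP pose, the force, the opening and the grip force at its end, in the units of the state.
- robot.get_obs(): the state, without advancing time (a new reading comes with each control period).
- imaging.snapshot(name): name is "side" or "top" or "wrist"; returns the picture (420x560x3 uint8, red, green, blue); there is no depth.
- imaging.get_calibration(name): a dict with "intrinsics" (3x3 intrinsics, pixels), "k1" (the pictures are not rectified: a ray, as slopes to the right and down, at radius r is drawn at 1 + k1 r^2 times it, then the intrinsics apply), "position" and "rotation" of the camera in the world. Camera axes: x right, y up, looking along -z (the intrinsics and any distortion apply to the point x, -y, -z); pixel columns grow to the right and rows downward; lengths in m; the calibration is good to about 2 mm. A picture is of the moment at which its call begins: read the wrist's pose just before it. get_calibration takes no time and is no camera call; for the wrist camera it gives the pose at the moment of the call.
- robot.close_job(): hands the job in; it is judged then, once.
The state is a dict: "time": time; "joint_positions": joint angles; "qvel": joint speeds; "joint_torque": joint torques, N m; "tool_pos": TCP position; "ee_rot": TCP orientation; "wrist_force": force on the tool from outside, world axes, zero at the start; "wrist_torque": the same for the moment, N m; "width": finger opening in m; "finger_force": force on a finger pad.
Only numpy, scipy, OpenCV 4.12 (cv2) and the standard library are available. Lean on these libraries where they do the work, as an engineer would, in place of code of your own. Each camera call takes 0.05 s, during which the arm holds its last target. There are 200 camera calls.

### The job

Switch on the roller mixer that has the blood tubes lying on it: take the reaching hook from its rest, reach over the splash shield, and with the hook draw that mixer's switch lever all the way over towards the shield. Work the mixer with the hook only, never with the hand, leave the empty mixer switched off, and put the hook back in its rest as it was.

Things in the scene. Friction and masses are not known exactly. Their poses are not given: they have to be found in the camera images.
- hook: Reaching hook, 140 g: grey plastic handle 150 long, 16 wide, 18 high, and a round steel rod 8 thick that runs on from its front end and bends straight down. Origin: on the handle's axis, the point to grip (the handle reaches 80 behind it, 70 ahead; balance point about 30 ahead). x points along the handle to the bend, z up. In the rest its origin is 150 above the bench.
- hook_tip (a point): The lower end of the hook's upright steel leg, in the hook's frame at x = +165, y = 0, z = -120.
- rest: White rest for the hook, fixed: base 130 x 80 x 12, two upright fins 12 thick (along x), 60 wide (y) at x = -50 and +50, 88 free between them for the fingers. Each has a notch open to the top, 40 wide, floor 141, cheeks up to 167 above the bench; the handle lies loosely in both. Origin: underside centre, on the bench; x along the handle to the bend, z up; the hook belongs with its origin above this one.
- shield: Splash shield, fixed: clear upright panel 6 thick, 430 wide along y, in an aluminium frame 10 thick, top 140 above the bench, foot 30 wide. Origin: centre of its underside on the bench; +x points through it to the two mixers, whose front faces are 30 behind its middle plane.
- mixer: The mixer with three capped tubes on its rollers, fixed (the spare, 210 away along y, left or right, is alike but empty): white box 200 (x) x 170 (y) x 60 high. Origin: underside centre, on the bench; -x points to the shield. Switch lever: black paddle 36 wide (y), 10 thick, 62 long, pivoted about y at x -60, y 0, z 65; top 121 high at off. Rollers and tubes begin at x +19, 89 high.
- mixer_switch (a joint): Switch lever of the mixer with the tubes, rad: 0 = off, leaning 0.45 rad away from the shield (to the mixer's +x); 0.9 = on, at its stop, leaning 0.45 rad towards the shield (-x). Starts within 0.1 of off, stays where it is left; friction 0.03 N m (1 to 2 N at the paddle).
- spare_switch (a joint): The like lever of the empty mixer, same values; it starts off and is to stay off.
Things that resemble listed ones, but are neither listed nor needed, are in the scene too. Leave any red look-alike of the rest alone.

How it is judged:
On the way, in this order (a step that is already met when the one before it is completed fails the run):
1. the hook draws the tube mixer's lever (contact force between hook and mixer above 0.1 N and value of joint mixer_switch above 0.15 rad).
2. the tube mixer's lever is over at on (value of joint mixer_switch above 0.7 rad), for 0.2 s.
3. the hook is back in its rest (x of hook in the frame of rest between -0.025 and 0.025 m and y of hook in the frame of rest between -0.02 and 0.02 m and z of hook in the frame of rest between 0.14 and 0.16 m and angle between hook's own z axis and vertical below 0.17 rad and angle between the x axis of hook and the x axis of rest, either way round below 0.3 rad and linear speed of hook below 0.02 m/s and x of hook_tip in the frame of rest above 0.1 m), for 0.2 s.
At the end, for the whole second after the job is handed in: The tube mixer's lever is at on (above 0.7 of 0.9 rad), the empty mixer's lever still off (below 0.25 rad), and the hook lies still in both notches of its rest, bend the same way, level within 10 degrees, within 25 mm along, 20 mm across and 10 mm in height of its place (all of step 3 and value of joint mixer_switch above 0.7 rad and value of joint spare_switch below 0.25 rad); the robot touches nothing.
It fails at once if the hand or arm touches the mixer with the tubes (contact force between any of the fingers, the arm and mixer above 0.5 N).
It fails at once if the empty mixer's lever is moved (value of joint spare_switch above 0.25 rad).
It also fails if it takes over 48 s, if anything falls off the work surface, if the arm or the gripper's body presses on something with over 40 N, if the wrist force passes 120 N, or if a joint passes its speed limit or range.

## Working session

There is one attempt and no reset: what is moved stays moved. The work goes in short steps, Python scripts to look and compute and a tool call to move; the robot and the scene stay as the last step left them, time stands still between calls to the robot, and variables do not carry over. Pictures are saved under pics/ and viewed, at most 12 in all, crops included, and the job is handed in when it is done.

Besides the shell and the picture viewer there is one more tool, called as name([rows], argument=value, ...), one row to a line, values as JSON. drive_tool: Moves the arm, as the interface text tells. Its arguments: {"type":"object","properties":{"series":{"type":"array"}},"required":["series"]}

```bash
mkdir -p pics
cat > h.py <<'E'
import numpy as np, cv2
from scipy.spatial.transform import Rotation as R
from bench import robot, imaging
def snap(n,f):
    im=imaging.snapshot(n); cv2.imwrite('pics/'+f,im[:,:,::-1]); return im
def ray(c,px):
    K=np.array(c['intrinsics'],float);u=np.array(px,float)
    d=np.array([(u[0]-K[0,2])/K[0,0],(u[1]-K[1,2])/K[1,1]]);s=d.copy()
    for _ in range(30): s=d/(1+c['k1']*(s@s))
    return np.array(c['position'],float),np.array(c['rotation'],float)@np.array([s[0],-s[1],-1])
def atz(c,px,z):
    o,d=ray(c,px); return o+d*(z-o[2])/d[2]
def proj(c,P):
    K=np.array(c['intrinsics'],float)
    p=np.array(c['rotation']).T@(np.array(P,float)-np.array(c['position'])); s=np.array([p[0],-p[1]])/-p[2]
    s=s*(1+c['k1']*(s@s)); return K[0,0]*s[0]+K[0,2],K[1,1]*s[1]+K[1,2]
E
python3 - <<'E'
from h import *
for n in('top','side'):
    snap(n,n+'0.png');c=imaging.get_calibration(n);print(n,c)
o=robot.get_obs();print(o['time'],o['tool_pos'],o['ee_rot'])
E
```

```text
top {'intrinsics': array([[396.86591291,   0.        , 277.37490439],
       [  0.        , 396.86591291, 205.46990853],
       [  0.        ,   0.        ,   1.        ]]), 'k1': -0.09645014928452716, 'position': array([0.45425016, 0.20212008, 1.3795453 ]), 'rotation': array([ 0.04778366, -0.00757958, -1.58468217])}
side {'intrinsics': array([[453.13503808,   0.        , 279.73556896],
       [  0.        , 453.13503808, 206.53258346],
       [  0.        ,   0.        ,   1.        ]]), 'k1': -0.09349879058188619, 'position': array([-0.06528075,  0.80449501,  1.13294188]), 'rotation': array([ 0.70061702,  0.01364983, -2.39514902])}
0.1 [ 0.22252914 -0.50249307  0.22942857] [-3.13963745e+00 -2.05211081e-04  4.16810831e-01]
```

View pics/top0.png

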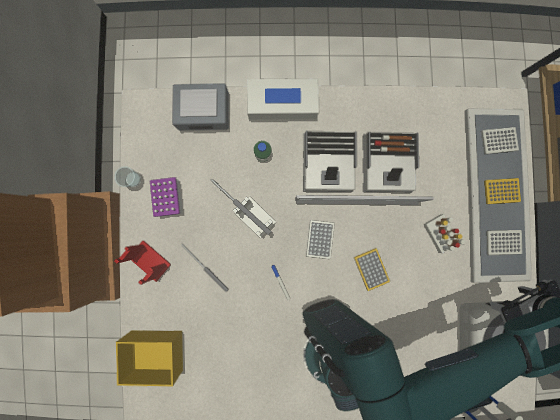

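View pics/side0.png

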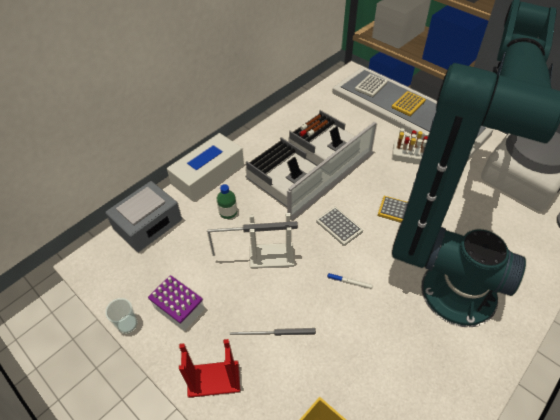

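The top view shows the tube mixer as the right-hand box (lever about 394,174), the spare to its left (330,174), and the shield along (297–432,200). The white rest with the hook is near (253,217), with its bend pointing to (212,180). A red look-alike rest and a loose grey tool are to the left. I'll enlarge for pixel readings.

```bash
sed -i "s/np.array(c\['rotation'\],float)@/R.from_euler('xyz',c['rotation']).as_matrix()@/; s/np.array(c\['rotation'\]).T@/R.from_euler('xyz',c['rotation']).as_matrix().T@/" h.py
python3 - <<'E'
import cv2
a=cv2.imread('pics/top0.png')[120:245,200:445]
a=cv2.resize(a,None,fx=3.2,fy=3.2,interpolation=cv2.INTER_CUBIC)
for i in range(0,250,20): cv2.putText(a,str(200+i),(int(i*3.2),10),0,.35,(0,0,255)); cv2.line(a,(int(i*3.2),0),(int(i*3.2),400),(0,0,255) if i%100==0 else (180,180,255),1)
for i in range(0,125,20): cv2.putText(a,str(120+i),(0,int(i*3.2)+10),0,.35,(255,0,0)); cv2.line(a,(0,int(i*3.2)),(800,int(i*3.2)),(255,180,180),1)
b=cv2.imread('pics/side0.png')[200:280,200:310]
cv2.imwrite('pics/c1.png',a)
E
```

```text
(no output)
```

View pics/c1.png

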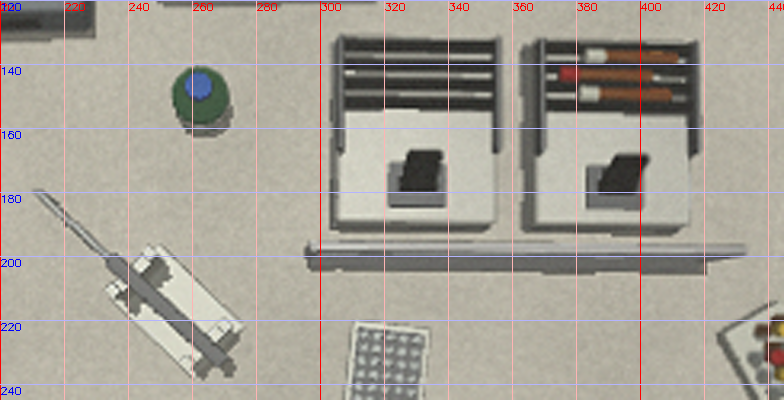

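Run:
```python
from h import *
c=imaging.get_calibration('top')
q=lambda X,Y:(200+X/3.2,120+Y/3.2)
for n,p,z in [('rear',q(231,357),.155),('front',q(112,258),.155),('bend',q(36,190),.15),
 ('spFL',q(338,222),.06),('spFR',q(497,220),.06),('tuFL',q(540,222),.06),('tuFR',q(690,220),.06),
 ('tuRL',q(541,42),.07),('shL',q(308,245),.14),('shR',q(745,248),.14),('levL',q(616,153),.121),('levR',q(650,155),.121),('spL',q(407,151),.121),('spR',q(443,151),.121)]:
    print(n,atz(c,p,z).round(4))
f=atz(c,q(112,258),.155);r=atz(c,q(231,357),.155);print(np.linalg.norm(f-r),np.arctan2(*(f-r)[[1,0]]),r+(f-r)*80/150)
c=imaging.get_calibration('side')
for n,p,z in [('hr',(297,225),.15),('hf',(244,228),.15),('bend',(209,232),.15),('tip',(214,254),.03),('levtop',(335,128),.121)]: print(n,atz(c,p,z).round(4))
```

```text
rear [0.4324 0.2091 0.155 ]
front [0.5294 0.3228 0.155 ]
bend [0.5971 0.397  0.15  ]
spFL [0.5697 0.0962 0.06  ]
spFR [ 0.5698 -0.0709  0.06  ]
tuFL [ 0.5672 -0.1164  0.06  ]
tuFR [ 0.5675 -0.2776  0.06  ]
tuRL [ 0.7564 -0.1208  0.07  ]
shL [0.5405 0.1324 0.14  ]
shR [ 0.5321 -0.304   0.14  ]
levL [ 0.6309 -0.1813  0.121 ]
levR [ 0.6286 -0.2163  0.121 ]
spL [0.6348 0.0306 0.121 ]
spR [ 0.6344 -0.0056  0.121 ]
0.14946855267770204 0.86445138167762 [0.48416959 0.26976581 0.155     ]
hr [0.4274 0.2219 0.15  ]
hf [0.5279 0.3269 0.15  ]
bend [0.5888 0.4008 0.15  ]
tip [0.5969 0.3955 0.03  ]
levtop [ 0.623  -0.1985  0.121 ]
```

drive_tool([
  [0.094,[0.2,-0.217,-0.05],[0,0,0]],
  [0.094,[0.2,-0.217,-0.05],[0,0,0]],
  [0.094,[0.2,-0.217,-0.05],[0,0,0]],
  [0.094,[0.2,-0.217,-0.05],[0,0,0]],
  [0.094,[0.2,-0.217,-0.05],[0,0,0]],
])

```text
time: 0.72
tool_pos: [0.3179, -0.2213, 0.2807]
ee_rot: [3.141, -0.0, 0.417]
wrist_force: [1.6, 0.5, -0.2]
width: 0.0937
finger_force: 0.0
```

drive_tool([
  [0.094,[0.2,-0.217,0],[0,0,0]],
  [0.094,[0.2,-0.217,0],[0,0,0]],
  [0.094,[0.2,-0.217,0],[0,0,0]],
  [0.094,[0.2,-0.217,0],[0,0,0]],
  [0.094,[0.2,-0.217,0],[0,0,0]],
])

```text
time: 1.35
tool_pos: [0.4127, 0.0584, 0.2801]
ee_rot: [-3.141, 0.0, 0.419]
wrist_force: [0.0, 0.3, 0.1]
width: 0.0942
finger_force: 0.0
```

```bash
cat >> h.py <<'E'
def go(x,y,z,yaw):
    o=robot.get_obs();r=R.from_euler('xyz',o['ee_rot']);t=R.from_euler('xyz',[np.pi,0,yaw])
    print('t',o['time'],'tcp',o['tool_pos'].round(4),o['ee_rot'].round(4),'F',o['wrist_force'].round(2),'w',o['width'],'q',o['joint_positions'].round(2))
    print('shift',(r.inv().apply(np.array([x,y,z])-o['tool_pos'])).round(4),'rot',(r.inv()*t).as_rotvec().round(4))
E
python3 -c "
from h import *
go(.485,.27,.28,.86)"
```

```text
t 1.35 tcp [0.4127 0.0584 0.2801] [-3.1414e+00  3.0000e-04  4.1890e-01] F [0.05 0.25 0.12] w 0.0941545414980238 q [ 0.   -0.22  1.56  0.    1.8   1.16]
shift [ 0.1522 -0.1639  0.    ] rot [-2.000e-04  3.000e-04 -4.411e-01]
```

drive_tool([
  [0.094,[0.152,-0.164,0],[0,0,-0.44]],
  [0.094,[0.152,-0.164,0],[0,0,-0.44]],
  [0.094,[0.152,-0.164,0],[0,0,-0.44]],
  [0.094,[0.152,-0.164,0],[0,0,-0.44]],
  [0.094,[0.152,-0.164,0],[0,0,-0.44]],
])

```text
time: 1.98
tool_pos: [0.4851, 0.2693, 0.2786]
ee_rot: [-3.14, 0.003, 0.86]
wrist_force: [-0.5, -0.5, -0.1]
width: 0.0938
finger_force: 0.0
```

```bash
python3 -c "
from h import *
c=imaging.get_calibration('wrist');snap('wrist','w1.png')
go(.485,.27,.156,.86)
for p in [(.4324,.2091,.15),(.485,.27,.15),(.5294,.3228,.15)]: print(proj(c,p))
import json;json.dump({k:np.array(v).tolist() for k,v in c.items()},open('w1.json','w'))"
```

```text
t 2.025 tcp [0.485  0.2679 0.2792] [-3.1409e+00  2.7000e-03  8.5850e-01] F [ 1.19 -1.02  0.14] w 0.09373803703833207 q [ 0.4   0.09  1.27 -0.    1.78  1.11]
shift [ 0.0019 -0.0013  0.1232] rot [-0.0007  0.0027 -0.0015]
(np.float64(280.98072365245343), np.float64(298.5480317929089))
(np.float64(281.1107740865556), np.float64(207.81666952788964))
(np.float64(280.010327737607), np.float64(118.06499619176647))
```

View pics/w1.png

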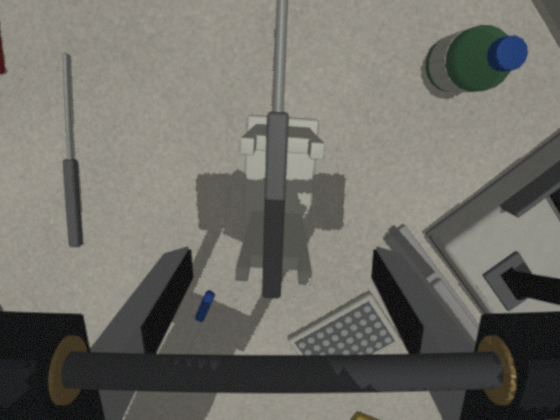

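The wrist view shows the handle from its rear end (272,297) to its front end (278,114), running straight up the image between the open fingers. My estimate is a few millimetres off, so I'll refine it.

```bash
python3 -c "
from h import *
import json;c=json.load(open('w1.json'))
r=atz(c,(272,296),.158);f=atz(c,(278,114),.158);d=f-r
b=atz(c,(282,5),.154);print(b,np.arctan2(*(b-r)[[1,0]]))
print(r,f,np.linalg.norm(d),np.arctan2(d[1],d[0]),r+d*80/150)
o=r+d*80/150
go(o[0],o[1],.156,np.arctan2(d[1],d[0]))"
```

```text
[0.58029848 0.37972267 0.154     ] 0.822775772473282
[0.43136298 0.21921554 0.158     ] [0.5304609  0.32616456 0.158     ] 0.14580292213277318 0.8234831517273731 [0.4842152  0.27625502 0.158     ]
t 2.025 tcp [0.485  0.2679 0.2792] [-3.1409e+00  2.7000e-03  8.5850e-01] F [ 1.19 -1.02  0.14] w 0.09373803703833207 q [ 0.4   0.09  1.27 -0.    1.78  1.11]
shift [ 0.0061 -0.006   0.1232] rot [-0.0006  0.0027  0.035 ]
```

drive_tool([
  [0.07,[0.005,-0.005,0.06],[0,0,0.033]],
  [0.06,[0.005,-0.005,0.1],[0,0,0.033]],
  [0.05,[0.005,-0.005,0.123],[0,0,0.033]],
  [0.05,[0.005,-0.005,0.123],[0,0,0.033]],
  [0.05,[0.005,-0.005,0.123],[0,0,0.033]],
])

```text
time: 2.65
tool_pos: [0.4855, 0.2738, 0.1591]
ee_rot: [3.14, -0.002, 0.823]
wrist_force: [0.3, 0.3, 0.2]
width: 0.0507
finger_force: 0.0
```

```bash
python3 -c "
from h import *
go(.4845,.275,.156,.826)
c=imaging.get_calibration('wrist');im=snap('wrist','w2.png')
print(proj(c,(.4845,.275,.156)))"
```

```text
t 2.65 tcp [0.4855 0.2738 0.1591] [ 3.1404e+00 -2.1000e-03  8.2270e-01] F [0.31 0.3  0.21] w 0.0506598484257043 q [ 0.41  0.13  1.47 -0.    1.54  1.16]
shift [ 0.0002 -0.0015  0.0031] rot [ 0.0012 -0.0021 -0.0033]
(np.float64(278.3799614127895), np.float64(283.8116015976086))
```

View pics/w2.png

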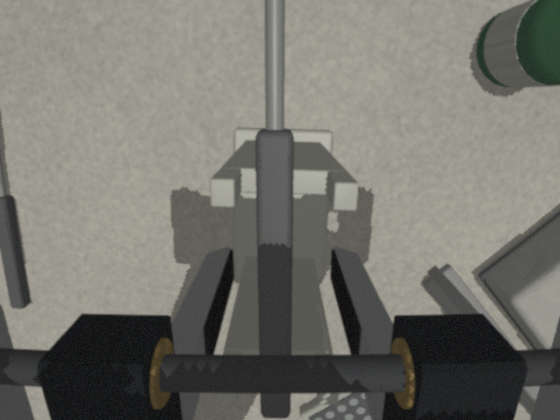

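The wrist view shows the handle aligned and centred between the fingers (column 275 against a jaw centre near 282). I'll close.

drive_tool([
  [0.04,[0,-0.002,0.003],[0,0,0]],
  [0.0,[0,-0.002,0.003],[0,0,0]],
  [0.0,[0,-0.002,0.003],[0,0,0]],
  [0.0,[0,-0.002,0.003],[0,0,0]],
  [0.0,[0,-0.002,0.003],[0,0,0]],
])

```text
time: 3.32
tool_pos: [0.4834, 0.2758, 0.1545]
ee_rot: [3.142, -0.0, 0.824]
wrist_force: [-0.4, 0.1, 1.0]
width: 0.0159
finger_force: 30.0
```

drive_tool([
  [0.0,[0,0,0],[0,0,0]],
  [0.0,[0,0,-0.03],[0,0,0]],
  [0.0,[0,0,-0.08],[0,0,0]],
  [0.0,[0,0,-0.13],[0,0,0]],
  [0.0,[0,0,-0.17],[0,0,0]],
])

```text
time: 3.95
tool_pos: [0.4833, 0.2757, 0.3262]
ee_rot: [3.141, -0.001, 0.824]
wrist_force: [0.2, 0.4, -1.6]
width: 0.0159
finger_force: 30.0
```

```bash
python3 -c "
from h import *
go(.46,.08,.335,.2)"
```

```text
t 3.95 tcp [0.4833 0.2757 0.3262] [ 3.141e+00 -6.000e-04  8.237e-01] F [ 0.18  0.4  -1.61] w 0.015930187372980766 q [ 0.42  0.1   1.17 -0.    1.87  1.16]
shift [-0.1594  0.1158 -0.0088] rot [ 4.000e-04 -8.000e-04  6.237e-01]
```

drive_tool([
  [0.0,[-0.03,0.02,0],[0,0,0.13]],
  [0.0,[-0.06,0.045,0],[0,0,0.28]],
  [0.0,[-0.1,0.075,0],[0,0,0.44]],
  [0.0,[-0.15,0.11,0],[0,0,0.6]],
  [0.0,[-0.16,0.116,0],[0,0,0.7]],
])

```text
time: 4.58
tool_pos: [0.4591, 0.0765, 0.3241]
ee_rot: [3.14, 0.001, 0.115]
wrist_force: [-0.8, 1.6, -0.7]
width: 0.0156
finger_force: 30.0
```

```bash
python3 -c "
from h import *
go(.49,-.197,.33,-.015)"
```

```text
t 4.575 tcp [0.4591 0.0765 0.3241] [3.1405e+00 9.0000e-04 1.1540e-01] F [-0.77  1.57 -0.69] w 0.015555806719498189 q [ 0.04 -0.1   1.37 -0.    1.87  1.5 ]
shift [-0.0008  0.2752 -0.0056] rot [0.0012 0.0008 0.1304]
```

drive_tool([
  [0.0,[0,0.06,0],[0,0,0.06]],
  [0.0,[0,0.12,0],[0,0,0.13]],
  [0.0,[0,0.18,0],[0,0,0.13]],
  [0.0,[0,0.24,0],[0,0,0.13]],
  [0.0,[0.0,0.275,0],[0,0,0.13]],
])

```text
time: 5.2
tool_pos: [0.4933, -0.1962, 0.3232]
ee_rot: [-3.141, 0.002, -0.009]
wrist_force: [1.0, 1.0, -2.7]
width: 0.0157
finger_force: 30.0
```

drive_tool([
  [0.0,[0,0,0],[0,0,0]],
  [0.0,[0,0,0],[0,0,0]],
])

```text
time: 5.45
tool_pos: [0.4935, -0.1927, 0.324]
ee_rot: [-3.141, 0.001, -0.006]
wrist_force: [0.5, -0.3, -0.1]
width: 0.0159
finger_force: 30.0
```

```bash
python3 -c "
from h import *
import json
c=imaging.get_calibration('wrist');snap('wrist','w3.png')
json.dump({k:np.array(v).tolist() for k,v in c.items()},open('w3.json','w'))
go(.495,-.199,.33,-.015)
T=robot.get_obs()['tool_pos']
for p in [(.634,-.199,.121),(.607,-.199,.065),(T[0]+.165,T[1],T[2]-.126),(T[0]+.165,T[1],T[2]-.006)]: print(proj(c,p))"
```

```text
t 5.5 tcp [ 0.4936 -0.1923  0.3244] [-3.141e+00  2.000e-04 -5.000e-03] F [ 0.33  0.79 -1.86] w 0.015792739976052173 q [-0.48  0.04  1.23  0.    1.87  1.1 ]
shift [ 0.0014  0.0067 -0.0056] rot [-0.0006  0.0003  0.01  ]
(np.float64(288.5084029281743), np.float64(33.09684433977412))
(np.float64(287.6438038053591), np.float64(69.62474323823358))
(np.float64(280.47581678543844), np.float64(-24.49218400835244))
(np.float64(279.3532485768972), np.float64(-123.66981253609384))
```

View pics/w3.png

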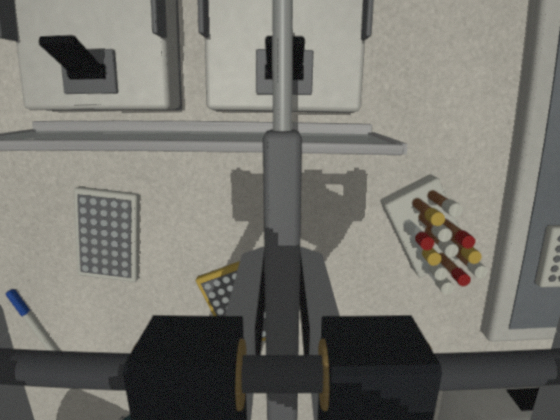

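The wrist view shows the hook's rod (column 283) running over the tube mixer's lever (columns 266–304, top row 37), with the shield at rows 125–150. I'll check how the handle sits in the grip and the mixer's front edge.

```bash
python3 -c "
from h import *
import json;c=json.load(open('w3.json'))
print('front end',atz(c,(283,132),.322)); print('mixer edge',atz(c,(340,108),.06),'lever top',atz(c,(285,37),.121),atz(c,(266,37),.121),atz(c,(304,37),.121))
print('shield top',atz(c,(200,125),.14),atz(c,(200,147),.0))
go(.496,-.197,.224,-.015)"
```

```text
front end [ 0.56332455 -0.1931575   0.322     ]
mixer edge [ 0.56745036 -0.25586678  0.06      ] lever top [ 0.63073048 -0.19587337  0.121     ] [ 0.63084881 -0.17897807  0.121     ] [ 0.63067071 -0.21277196  0.121     ]
shield top [ 0.5552445 -0.1198165  0.14     ] [ 0.51897802 -0.0879464   0.        ]
t 5.5 tcp [ 0.4936 -0.1923  0.3244] [-3.141e+00  2.000e-04 -5.000e-03] F [ 0.33  0.79 -1.86] w 0.015792739976052173 q [-0.48  0.04  1.23  0.    1.87  1.1 ]
shift [0.0024 0.0047 0.1004] rot [-0.0006  0.0003  0.01  ]
```

drive_tool([
  [0.0,[0.004,0.004,0.03],[0,0,0.01]],
  [0.0,[0.004,0.004,0.06],[0,0,0.01]],
  [0.0,[0.004,0.004,0.085],[0,0,0.01]],
  [0.0,[0.004,0.004,0.103],[0,0,0.01]],
  [0.0,[0.004,0.004,0.103],[0,0,0.01]],
])

```text
time: 6.12
tool_pos: [0.4971, -0.1961, 0.2201]
ee_rot: [-3.14, 0.003, -0.015]
wrist_force: [0.0, -0.4, -0.5]
width: 0.0155
finger_force: 30.0
```

Run:
```python
from h import *
go(.44,-.197,.221,-.015)
a=snap('top','t2.png');b=snap('side','s2.png')
a=cv2.resize(a[120:220,290:440],None,fx=4,fy=4);b=cv2.resize(b[80:230,230:400],(453,400))
cv2.imwrite('pics/c2.png',np.hstack([a[:,250:],b])[:,:,::-1])
```

```text
t 6.125 tcp [ 0.4971 -0.1961  0.2201] [-3.1403e+00  2.5000e-03 -1.4800e-02] F [ 0.03 -0.45 -0.51] w 0.015480544816843703 q [-0.48  0.06  1.42  0.    1.66  1.1 ]
shift [-0.0571  0.0017 -0.0007] rot [-0.0013  0.0025  0.0002]
```

View pics/c2.png

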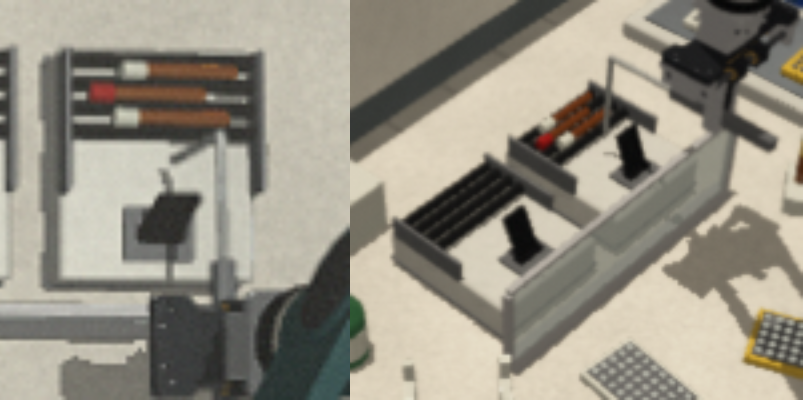

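The crop shows the hook reaching over the shield. Its leg comes down to a tip near top pixel (396,160), just behind the lever's top edge (396,168) and short of the tubes. I'll check the tip position.

```bash
python3 -c "
from h import *
c=imaging.get_calibration('top')
print(atz(c,(396,160),.095),atz(c,(398,168.6),.121),proj(c,(.662,-.198,.095)))"
```

```text
[ 0.66042319 -0.20191537  0.095     ] [ 0.62820076 -0.19936     0.121     ] (np.float64(394.82074752222877), np.float64(159.53324827515652))
```

drive_tool([
  [0.0,[-0.01,0,0],[0,0,0]],
  [0.0,[-0.02,0,0],[0,0,0]],
  [0.0,[-0.026,0,0],[0,0,0]],
  [0.0,[-0.032,0,0],[0,0,0]],
  [0.0,[-0.038,0,0],[0,0,0]],
])

```text
time: 6.85
tool_pos: [0.4595, -0.1969, 0.2218]
ee_rot: [3.141, -0.001, -0.016]
wrist_force: [1.1, 1.1, -1.0]
width: 0.0153
finger_force: 30.0
```

drive_tool([
  [0.0,[-0.005,0,0],[0,0,0]],
  [0.0,[-0.01,0,0],[0,0,0]],
  [0.0,[-0.015,0,0],[0,0,0]],
  [0.0,[-0.019,0,0],[0,0,0]],
  [0.0,[-0.019,0,0],[0,0,0]],
])

```text
time: 7.48
tool_pos: [0.4404, -0.1965, 0.2215]
ee_rot: [3.141, 0.0, -0.016]
wrist_force: [0.2, 0.2, -1.5]
width: 0.0159
finger_force: 30.0
```

Run:
```python
from h import *
go(.435,-.197,.221,-.015)
a=snap('top','t3.png');b=snap('side','s3.png')
a=cv2.resize(a[120:220,290:440],None,fx=4,fy=4);b=cv2.resize(b[80:230,230:400],(453,400))
cv2.imwrite('pics/c3.png',np.hstack([a[:,250:],b])[:,:,::-1])
```

```text
t 7.475 tcp [ 0.4404 -0.1965  0.2215] [ 3.1415e+00  2.0000e-04 -1.6400e-02] F [ 0.23  0.25 -1.54] w 0.015909375385738056 q [-0.54 -0.06  1.54 -0.    1.66  1.05]
shift [-0.0054  0.0006  0.0005] rot [ 0.0001  0.0002 -0.0014]
```

View pics/c3.png

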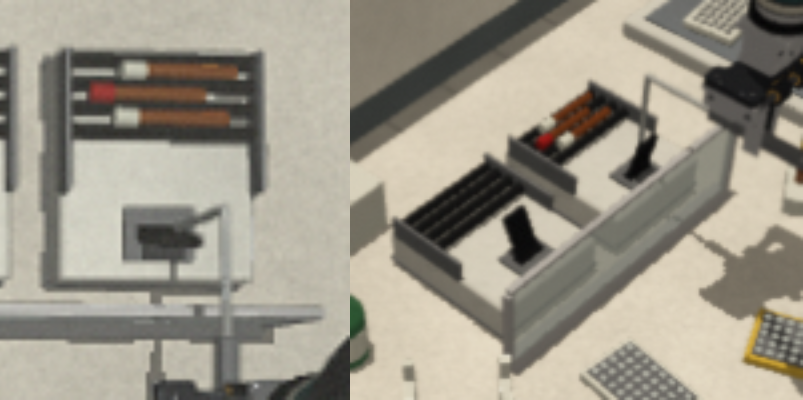

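The lever now leans towards the shield, its top edge near row 240 of the crop. I'll pull on gently until it meets the stop.

drive_tool([
  [0.0,[-0.003,0,0],[0,0,0]],
  [0.0,[-0.005,0,0],[0,0,0]],
  [0.0,[-0.005,0,0],[0,0,0]],
])

```text
time: 7.95
tool_pos: [0.4355, -0.1963, 0.2215]
ee_rot: [3.142, 0.0, -0.016]
wrist_force: [0.4, 0.1, -1.9]
width: 0.0159
finger_force: 30.0
```

drive_tool([
  [0.0,[-0.002,0,0],[0,0,0]],
  [0.0,[-0.003,0,0],[0,0,0]],
  [0.0,[-0.003,0,0],[0,0,0]],
])

```text
time: 8.32
tool_pos: [0.4326, -0.1963, 0.2216]
ee_rot: [3.141, 0.0, -0.016]
wrist_force: [0.8, -0.5, -0.2]
width: 0.0156
finger_force: 30.0
```

drive_tool([
  [0.0,[-0.002,0,0],[0,0,0]],
  [0.0,[-0.003,0,0],[0,0,0]],
  [0.0,[-0.003,0,0],[0,0,0]],
])

```text
time: 8.7
tool_pos: [0.4299, -0.1963, 0.2218]
ee_rot: [3.141, -0.001, -0.016]
wrist_force: [1.9, -0.2, -0.7]
width: 0.0157
finger_force: 30.0
```

Run:
```python
from h import *
go(.435,-.197,.221,-.015)
a=snap('top','t4.png');b=snap('side','s4.png')
c=imaging.get_calibration('top')
for t in(.6,.7,.8,.9):
    s=np.sin(t-.45)*.062;z=.065+np.cos(t-.45)*.062
    print(t,[np.round(proj(c,(.607-s+e*.005*np.cos(t-.45),-.197,z+e*.005*np.sin(t-.45))),1) for e in(-1,1)])
a=cv2.resize(a[150:200,350:430],(800,500),interpolation=cv2.INTER_CUBIC)
cv2.imwrite('pics/c4.png',a[:,:,::-1])
```

```text
t 8.7 tcp [ 0.4299 -0.1963  0.2218] [ 3.1412e+00 -9.0000e-04 -1.6200e-02] F [ 1.94 -0.22 -0.69] w 0.0156974269182743 q [-0.55 -0.09  1.56  0.    1.67  1.04]
shift [0.0051 0.0006 0.0008] rot [ 0.0003 -0.0009 -0.0012]
0.6 [array([398.1, 179.4]), array([398.1, 176.2])]
0.7 [array([398. , 181.3]), array([398.1, 178.2])]
0.8 [array([397.8, 183.1]), array([398. , 180.1])]
0.9 [array([397.6, 184.9]), array([397.9, 182. ])]
```

View pics/c4.png

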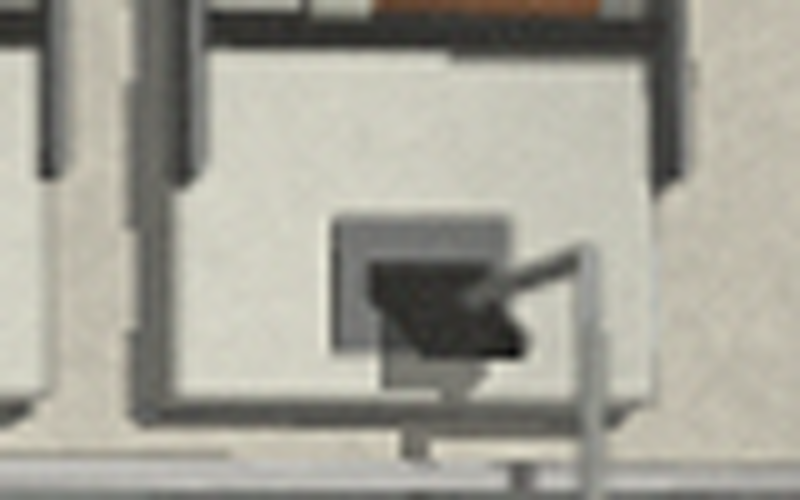

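The lever's front edge is at top row about 185.5, where 184.9 is predicted for the stop at 0.9 rad. One slight tug should confirm it.

drive_tool([
  [0.0,[-0.002,0,0],[0,0,0]],
  [0.0,[-0.003,0,0],[0,0,0]],
  [0.0,[-0.003,0,0],[0,0,0]],
])

```text
time: 9.18
tool_pos: [0.4266, -0.1963, 0.2216]
ee_rot: [3.141, -0.0, -0.016]
wrist_force: [2.9, 1.0, -1.4]
width: 0.0159
finger_force: 30.0
```

drive_tool([
  [0.0,[0.008,0,0],[0,0,0]],
  [0.0,[0.012,0,-0.02],[0,0,0]],
  [0.0,[0.012,0,-0.06],[0,0,0]],
  [0.0,[0.012,0,-0.11],[0,0,0]],
  [0.0,[0.012,0,-0.11],[0,0,0]],
])

```text
time: 9.8
tool_pos: [0.4396, -0.1971, 0.3359]
ee_rot: [3.137, -0.006, -0.016]
wrist_force: [-0.1, -0.0, -1.3]
width: 0.0156
finger_force: 30.0
```

Run:
```python
from h import *
a=snap('top','t5.png')
for n in('t4.png','t5.png'):
    g=cv2.imread('pics/'+n,0)[165:195,384:404];print(n,(g<60).sum(1))
g=cv2.imread('pics/t5.png',0)[165:195,320:342];print('spare',np.where((g<60).sum(1)>2)[0][[0,-1]]+165)
g=cv2.imread('pics/top0.png',0)[165:195,320:342];print('spare0',np.where((g<60).sum(1)>2)[0][[0,-1]]+165)
go(.459,.0765,.335,.115)
```

```text
t4.png [ 0  0  0  0  0  0  0  0  0  0  0  0 11 10  9  9 11 11 12 11 10  0  0  0
  0  0  0  0  0  0]
t5.png [ 0  0  0  0  0  0  0  0  0  0  0  0 12 12 12 12 11 11 12 11 10  0  0  0
  0  0  0  0  0  0]
spare [168 179]
spare0 [167 179]
t 9.85 tcp [ 0.439  -0.1967  0.333 ] [ 3.1398e+00 -1.5000e-03 -1.6400e-02] F [ 0.16 -0.92 -1.8 ] w 0.015697731604734377 q [-0.54 -0.07  1.32 -0.    1.88  1.05]
shift [ 0.0155 -0.2735 -0.0025] rot [ 0.0019 -0.0014 -0.1314]
```

drive_tool([
  [0.0,[0.004,-0.06,0],[0,0,-0.03]],
  [0.0,[0.008,-0.12,0],[0,0,-0.07]],
  [0.0,[0.012,-0.18,0],[0,0,-0.11]],
  [0.0,[0.015,-0.24,0],[0,0,-0.13]],
  [0.0,[0.015,-0.273,0],[0,0,-0.13]],
])

```text
time: 10.48
tool_pos: [0.4568, 0.0788, 0.3286]
ee_rot: [-3.141, 0.006, 0.117]
wrist_force: [0.6, 0.7, -1.6]
width: 0.0155
finger_force: 30.0
```

```bash
python3 -c "
from h import *
go(.4834,.2758,.33,.824)"
```

```text
t 10.475 tcp [0.4568 0.0788 0.3286] [-3.1413  0.0059  0.1166] F [ 0.64  0.68 -1.63] w 0.015546442811377377 q [ 0.05 -0.1   1.36 -0.    1.88  1.5 ]
shift [ 0.0493 -0.1926 -0.0016] rot [-0.0023  0.0056 -0.7074]
```

drive_tool([
  [0.0,[0.003,-0.04,0],[0,0,-0.14]],
  [0.0,[0.012,-0.085,0],[0,0,-0.3]],
  [0.0,[0.025,-0.13,0],[0,0,-0.45]],
  [0.0,[0.038,-0.17,0],[0,0,-0.6]],
  [0.0,[0.049,-0.193,0],[0,0,-0.707]],
])

```text
time: 11.1
tool_pos: [0.4839, 0.2752, 0.328]
ee_rot: [-3.139, 0.006, 0.826]
wrist_force: [0.1, -0.8, -2.0]
width: 0.0156
finger_force: 30.0
```

drive_tool([
  [0.0,[0,0,0],[0,0,0]],
  [0.0,[0,0,0],[0,0,0]],
])

```text
time: 11.35
tool_pos: [0.4844, 0.2728, 0.3298]
ee_rot: [-3.141, 0.004, 0.819]
wrist_force: [-1.2, 0.3, -1.1]
width: 0.0161
finger_force: 30.0
```

Run:
```python
from h import *
go(.4834,.2758,.165,.824)
T=robot.get_obs()['tool_pos']
b=snap('side','s6.png');c=imaging.get_calibration('side')
e=np.array([np.cos(.824),np.sin(.824),0])
for dx,dz in((.07,0),(.165,0),(.165,-.12),(-.08,0)): print(dx,dz,np.round(proj(c,T+e*dx+[0,0,dz-.006]),1))
b=cv2.resize(b[100:280,170:350],(600,600),interpolation=cv2.INTER_CUBIC)
cv2.imwrite('pics/c6.png',b[:,:,::-1])
```

```text
t 11.35 tcp [0.4844 0.2728 0.3298] [-3.1409  0.0039  0.8191] F [-1.23  0.29 -1.06] w 0.01614779401283039 q [ 0.41  0.11  1.16 -0.    1.88  1.16]
shift [ 0.0022 -0.0027  0.1648] rot [-0.0007  0.0039 -0.0049]
0.07 0 [238.4 183.3]
0.165 0 [199.6 185.9]
0.165 -0.12 [206.3 216.7]
-0.08 0 [299.4 179.2]
```

View pics/c6.png

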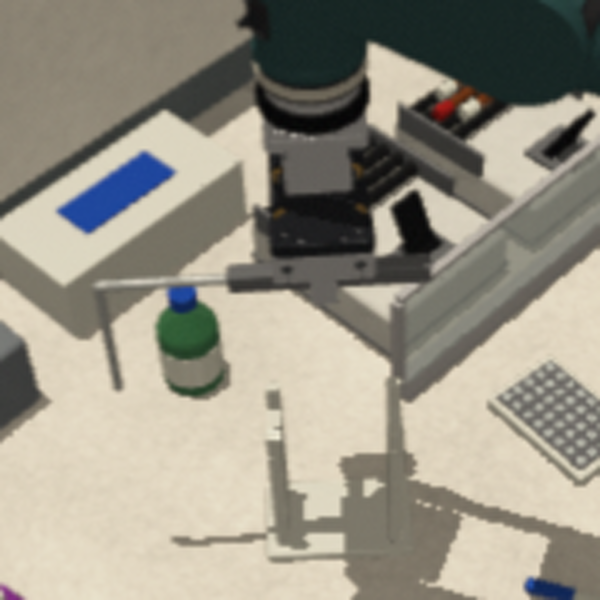

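The side view shows the hook untilted: bend at (200,186) and tip at (206,216), both as predicted. The tube mixer's lever leans to the shield and the spare's leans away. I'll lower the hook into the rest.

drive_tool([
  [0.0,[0.002,-0.0025,0.05],[0,0,-0.005]],
  [0.0,[0.002,-0.0025,0.1],[0,0,-0.005]],
  [0.0,[0.002,-0.0025,0.14],[0,0,-0.005]],
  [0.0,[0.002,-0.0025,0.16],[0,0,-0.005]],
  [0.0,[0.002,-0.0025,0.168],[0,0,-0.005]],
])

```text
time: 12.02
tool_pos: [0.4835, 0.2753, 0.1619]
ee_rot: [-3.141, 0.003, 0.824]
wrist_force: [0.4, 1.1, -1.6]
width: 0.0157
finger_force: 30.0
```

```bash
python3 -c "
from h import *
go(.4834,.2758,.1545,.824)"
```

```text
t 12.025 tcp [0.4835 0.2753 0.1619] [-3.1408e+00  2.9000e-03  8.2380e-01] F [ 0.39  1.13 -1.64] w 0.015669964928473445 q [ 0.42  0.13  1.46 -0.    1.55  1.16]
shift [ 0.0003 -0.0005  0.0074] rot [-0.0008  0.0029 -0.0002]
```

drive_tool([
  [0.0,[0,0,0.004],[0,0,0]],
  [0.0,[0,0,0.007],[0,0,0]],
  [0.0,[0,0,0.007],[0,0,0]],
])

```text
time: 12.4
tool_pos: [0.4848, 0.2768, 0.1572]
ee_rot: [3.141, -0.001, 0.826]
wrist_force: [0.1, -0.1, -1.5]
width: 0.0157
finger_force: 30.0
```

drive_tool([
  [0.03,[0,0,0],[0,0,0]],
  [0.05,[0,0,0],[0,0,0]],
  [0.06,[0,0,0],[0,0,0]],
  [0.06,[0,0,0],[0,0,0]],
  [0.06,[0,0,0],[0,0,0]],
])

```text
time: 13.02
tool_pos: [0.4844, 0.2768, 0.1564]
ee_rot: [3.142, 0.0, 0.826]
wrist_force: [-0.3, -0.9, -0.4]
width: 0.0592
finger_force: 0.0
```

drive_tool([
  [0.06,[0,0,-0.03],[0,0,0]],
  [0.06,[0,0,-0.08],[0,0,0]],
  [0.06,[0,0,-0.13],[0,0,0]],
  [0.06,[0,0,-0.13],[0,0,0]],
  [0.06,[0,0,-0.13],[0,0,0]],
])

```text
time: 13.65
tool_pos: [0.4842, 0.2767, 0.2858]
ee_rot: [-3.141, 0.001, 0.826]
wrist_force: [0.2, -0.0, -0.1]
width: 0.0602
finger_force: 0.0
```

Run:
```python
from h import *
c=imaging.get_calibration('wrist');w=snap('wrist','w7.png');b=snap('side','s7.png')
go(.4834,.2758,.28,.824)
c2=imaging.get_calibration('side')
e=np.array([np.cos(.824),np.sin(.824),0]);T=np.array([.4837,.2755,.15])
print([np.round(proj(c2,T+e*a+[0,0,d]),1) for a,d in((-.08,0),(.07,0),(.165,0),(.165,-.12))])
for d in(-.08,.07): print(np.round(proj(c,T+e*d),1))
b=cv2.resize(b[150:290,190:380],(570,420),interpolation=cv2.INTER_CUBIC)
cv2.imwrite('pics/c7.png',np.hstack([w[:,170:390],b])[:,:,::-1])
```

```text
t 13.75 tcp [0.4837 0.2765 0.2841] [-3.1401  0.0038  0.8258] F [-0.86 -0.15 -0.91] w 0.06014620297815887 q [ 0.42  0.1   1.25 -0.    1.79  1.16]
shift [-0.0007  0.0002  0.0041] rot [-0.0015  0.0038  0.0018]
[array([297.7, 223.5]), array([243.2, 227.3]), array([208.5, 229.7]), array([214. , 254.4])]
[282. 296.]
[282.3 118.9]
```

View pics/c7.png

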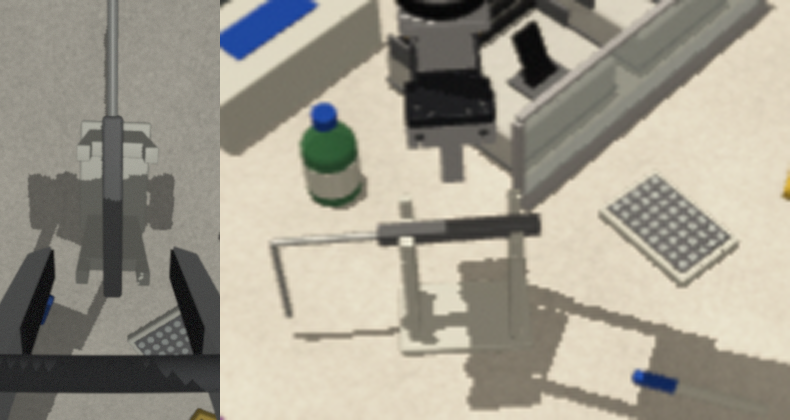

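The hook lies level in both notches, with its rear end at (297,225) and bend at (208,231) in the side view, the same as at the start. The fingers are clear above it.

```bash
python3 -c "
from h import *
print(robot.close_job())"
```

```text
the job is handed in; nothing more can be done
None
```

I drew the tube mixer's lever over to its on stop using only the hook, left the spare mixer off, put the hook back in its rest as it was, and handed the job in at about 13.8 s; no verdict was returned.

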